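# Point out a sample transfer for the bench log

## Robot

A 6-joint arm with a two-finger parallel gripper is mounted at the origin on the work surface. World frame = base frame: x ahead of the robot, y to its left, z up, the work surface at z = 0. Lengths are in m, angles in rad, forces in N, time in s.
With the tool pointing down it reaches from about 0.225 to 0.875 m from the base axis. Payload 3.4 kg.
Tool frame: the origin (TCP) lies on the centre line of the jaws, within the pads' length; the fingertips stand 19 mm ahead of it and the grasp point (between the pads) is the TCP (manip.finger_overhang is the distance from the TCP to the fingertips, in m); y points along the fingers, x is the direction in which the jaws open and shut, and the axes are right-handed (so a half turn about y gives the same grasp; the last joint's range is limited). The gripper opens to 85 mm and grips with 20 to 120 N. Pads are 22 mm wide; open, the fingers measure 114 mm over their backs; the gripper's body (76 mm by 85 mm) begins 54 mm behind the grasp point. The pads swing forward as they close: fully open they stand 13 mm farther back than shut.
Start: joints at [-1.421, 0.276, 1.505, -0, 1.361, -0.121], TCP at [0.154, -0.554, 0.25] pointing down, gripper open.
Joint ranges: [-2.89, 2.89], [-0.75, 2.08], [0.22, 2.7], [-1.18, 4.32], [0.11, 2.71], [-2.7, 2.7]. Speed limits (rad/s): [2.57, 2.57, 3.14, 3.14, 3.14, 3.14].

## Interface

Orientations are given as a unit quaternion [w, x, y, z].
In Python, from rig import manip, vision, ticket gives the robot as it stands.
- The arm moves only by the tool arm_command, never from a script. Its argument "increments" is one flat list of numbers, 7 for each row, row after row: the turn, a rotation vector about the tool's x, y, z in rad, then the shift along the tool's x, y, z in cm, then the closure, from 0 (fully open) to 1 (shut). In form: [wx, wy, wz, tx, ty, tz, hand, wx, wy, wz, tx, ty, tz, hand, ...]. A call has 1 to 8 rows; each row shifts and turns the commanded pose from where the row before left it, along the tool's axes as they then stand; what a row does not reach is not made up. A row lasts 1/8 s, in which the tool goes at most 62.5 mm and 10.7 degrees, less where a joint would pass 70% of its speed; a pose out of reach is approached as far as the arm can. A call is refused whole if a number of a shift passes 6.25 or a number of a turn 0.188, either way. A call with a gripper value outside its range is refused whole. The fingers move at their own pace and stop on an object; "grip_force" is the grip in N (left out, the last holds). Time passes only in rows, so rows that do not move let the fingers close. It gives the time, the measured TCP pose, the force and the opening at its end, in the units of the state.
- manip.get_state(): the state, without advancing time (a new reading comes with each control period).
- vision.get_image(name): name is "side" or "top" or "wrist"; returns the picture (480x640x3 uint8, red, green, blue); there is no depth.
- vision.camera_params(name): a dict with "vfov" (degrees; the focal length in pixels is half the picture's height over the tangent of half this angle, whatever the lens; pixels are square), "cx", "cy" (the principal point, pixels), "R" (3x3) and "t" (3): a world point X has camera coordinates R X + t. Camera axes: x right, y down, z forward; pixel columns grow to the right and rows downward; lengths in m; the calibration is good to about 2 mm. A picture is of the moment at which its call begins: read the wrist's pose just before it. camera_params takes no time and is no camera call; for the wrist camera it gives the pose at the moment of the call.
- ticket.sign_off(): hands the job in, once; it reports no verdict.
The state is a dict: "clock": time; "qpos": joint angles; "qd": joint speeds; "effort": joint torques, N m; "position": TCP position; "ee_rot": TCP orientation; "contact_force": force on the tool from outside, world axes, zero at the start; "moment": the same for the moment, N m; "width": finger opening in m.
Only numpy, scipy, OpenCV 4.12 (cv2) and the standard library are available. Lean on these libraries where they do the work, as an engineer would, in place of code of your own. Each camera call takes 0.05 s, during which the arm holds its last target.

## Task

The overhead camera logs sample moves that are pointed out to it. With the fingers closed and pointing straight down, point at the red-capped vial from two or three centimetres above its cap for two seconds, then in the same way at the mouth of the empty blue sleeve on the carousel it will go to, then confirm by pressing the green button all the way down and letting it come up again. Do not touch the vials, rack or carousel, do not press the white button, and leave everything else on the bench where it is.

Things in the scene. Friction and masses are not known exactly. Their poses are not given: they have to be found in the camera images.
- vial_red_top (a point): centre of the top of the red cap on the sample vial to be logged. The vial is clear glass, 23 mm in diameter, with a 21 mm cap, 76 mm tall overall; it stands upright in the rack with its cap top 91 mm above the bench. z points up out of the cap.
- rack: white rectangular vial rack fixed to the bench, 110 x 165 mm, 45 mm tall, origin at the centre of its underside. Its 2 x 3 holes, 52 mm apart, hold six equal vials, told apart by cap colour (red, white, blue, black, yellow, grey); which vial is in which hole varies.
- blue_sleeve_top (a point): centre of the open mouth of the blue sleeve, an empty upright round holder 35 mm in outer and 27 mm in inner diameter, on the sample carousel. The mouth is 54 mm above the bench. z points up.
- carousel: round aluminium sample carousel fixed to the bench and not turning, 160 mm in diameter, origin at the centre of its underside. Five empty sleeves (blue, yellow, white, orange, grey), all 54 mm tall from the bench, stand on a 55 mm radius around a short steel hub; the blue one lies along the carousel's own +x axis.
- console: grey push-button box fixed to the bench, 100 x 170 mm, 34 mm tall, origin at the centre of its underside. On top are the green log button at its own +y side and the white cancel button at its own -y side, 84 mm apart.
- log_button_top (a point): centre of the top of the round green log button, 36 mm in diameter, 84 mm from the equal white cancel button; it is pressed straight down and springs back. z points up.
- log_button (a joint): green log button, 0 = up, 0.007 m = fully down, about 5 N at the bottom; it counts as pressed beyond 0.005 m.
- cancel_button (a joint): white cancel button, 0 = up, 0.007 m = fully down.
- vial_white: vial with a white cap in the rack, same size as the red-capped one; origin at the centre of its underside. Leave it alone.
- vial_blue: vial with a blue cap in the rack, same size as the red-capped one; origin at the centre of its underside. Leave it alone.
- vial_black: vial with a black cap in the rack, same size as the red-capped one; origin at the centre of its underside. Leave it alone.
- vial_yellow: vial with a yellow cap in the rack, same size as the red-capped one; origin at the centre of its underside. Leave it alone.
- vial_grey: vial with a grey cap in the rack, same size as the red-capped one; origin at the centre of its underside. Leave it alone.
- vial_red: the red-capped vial itself; origin at the centre of its underside, 15 mm above the bench. It stays in the rack.
- amber_bottle: loose amber glass reagent bottle, 80 mm in diameter, 160 mm tall, origin under its centre. Bystander.
- beaker: loose glass beaker, 72 mm across the rim, 90 mm tall, origin under its centre. Bystander.
- cap_jar: loose glass jar, 60 mm in diameter, 70 mm tall, origin under its centre. Bystander.
- wrench: loose steel wrench lying flat on the bench, 150 mm long, beyond the work. Bystander.
Things that resemble listed ones, but are neither listed nor needed, are in the scene too. Leave any pink or purple look-alike of the console alone.

How it is judged:
On the way, in this order (a step that is already met when the one before it is completed fails the run):
1. the tool points at the red-capped vial, centred above it within 18 mm, for 1.5 s (horizontal distance between the grasp point and vial_red_top below 0.018 m and z of the grasp point in the frame of vial_red_top between 0.015 and 0.085 m), for 1.5 s.
2. the tool points at the mouth of the blue sleeve, centred above it within 18 mm, for 1.5 s (horizontal distance between the grasp point and blue_sleeve_top below 0.018 m and z of the grasp point in the frame of blue_sleeve_top between 0.015 and 0.085 m), for 1.5 s.
3. the green button is pressed down beyond 5 mm by the fingers (value of joint log_button above 0.005 m and contact force between the fingers and log_button above 0.5 N), for 0.05 s.
4. the green button is let up again (value of joint log_button below 0.0015 m), for 0.1 s.
At the end, for the whole second after the job is handed in: Both buttons are up (within 1.5 mm), all six vials still stand upright in the rack within 10 mm of where they were and at rest, and the bottle, beaker, jar and wrench are within 20 mm of where they were (value of joint each of log_button, cancel_button below 0.0015 m and distance of each of vial_red, vial_white, vial_blue, vial_black, vial_yellow, vial_grey from where it was at the start of the episode below 0.01 m and angle between each of vial_red, vial_white, vial_blue, vial_black, vial_yellow, vial_grey's own z axis and vertical below 0.15 rad and linear speed of each of vial_red, vial_white, vial_blue, vial_black, vial_yellow, vial_grey below 0.02 m/s and distance of each of amber_bottle, beaker, cap_jar, wrench from where it was at the start of the episode below 0.02 m); the robot touches nothing.
It fails at once if a vial is touched (contact force between any of the fingers, the arm and vial_red above 0.3 N or contact force between any of the fingers, the arm and vial_white above 0.3 N or contact force between any of the fingers, the arm and vial_blue above 0.3 N or contact force between any of the fingers, the arm and vial_black above 0.3 N or contact force between any of the fingers, the arm and vial_yellow above 0.3 N or contact force between any of the fingers, the arm and vial_grey above 0.3 N).
It fails at once if the rack or the carousel is touched (contact force between any of the fingers, the arm and rack above 0.3 N or contact force between any of the fingers, the arm and carousel above 0.3 N).
It fails at once if a vial is lifted or shifted by more than 10 mm (distance of any of vial_red, vial_white, vial_blue, vial_black, vial_yellow, vial_grey from where it was at the start of the episode above 0.01 m).
It fails at once if the white cancel button is pressed by more than 2 mm (value of joint cancel_button above 0.002 m).
It fails at once if a bystander is moved by more than 20 mm (distance of any of amber_bottle, beaker, cap_jar, wrench from where it was at the start of the episode above 0.02 m).
It also fails if it takes over 54 s, if anything falls off the work surface, if the arm or the gripper's body presses on something with over 40 N, if the wrist force passes 120 N, or if a joint passes its speed limit or range.

## Working session

There is one attempt and no reset: what is moved stays moved. The work goes in short steps, Python scripts to look and compute and a tool call to move; the robot and the scene stay as the last step left them, time stands still between calls to the robot, and variables do not carry over. Pictures are saved under pics/ and viewed, and the job is handed in when it is done.

Besides the shell and the picture viewer there is one more tool, called after "Request:" as a command line: name --argument value ..., lists and objects as JSON in quotes. arm_command: Moves the arm, as the interface text tells. Its arguments: {"type":"object","properties":{"increments":{"type":"array"},"grip_force":{"type":"number"}},"required":["increments"]}

```bash
mkdir -p pics; python3 - <<'E'
from rig import manip, vision
import cv2
for n in ("top","side"):
    im=vision.get_image(n); cv2.imwrite(f"pics/{n}0.png",im[:,:,::-1])
    print(n,vision.camera_params(n))
print(manip.get_state(), manip.finger_overhang)
E
```

```text
top {'vfov': 52.61836855116567, 'cx': 317.58059628821286, 'cy': 238.57938718717529, 'R': array([[ 0.00739696, -0.99978497,  0.01937265],
       [-0.99750667, -0.00873705, -0.0700294 ],
       [ 0.0701836 , -0.01880634, -0.9973568 ]]), 't': array([-0.00667056,  0.57195827,  1.43853867])}
side {'vfov': 57.00888779056595, 'cx': 322.76868810869826, 'cy': 236.17001814923083, 'R': array([[-0.9959402 , -0.08996692,  0.00301355],
       [-0.06699872,  0.71849105, -0.6923018 ],
       [ 0.06011905, -0.6896931 , -0.72160178]]), 't': array([0.56018791, 0.10168471, 1.03323167])}
{'clock': 0.1, 'qpos': array([-1.42097703e+00,  2.76541742e-01,  1.50601825e+00, -1.51848339e-05,
        1.36069603e+00, -1.20999934e-01]), 'qd': array([-0.00011068, -0.00143107, -0.00258154, -0.0004937 ,  0.00105637,
        0.00015673]), 'effort': array([ 1.24945254e-03, -4.17699552e+01, -2.46405655e+01, -1.13329975e-04,
        5.76256891e-03, -1.74578219e-05]), 'position': array([ 0.15374776, -0.55360391,  0.24951582]), 'ee_rot': array([ 0.56332768, -0.5625156 ,  0.42834937, -0.42749847]), 'contact_force': array([-0.86099125, -0.36258071, -0.31719957]), 'moment': array([0.01835274, 0.01087233, 0.06131431]), 'width': 0.08517952951727027} 0.019
```

View pics/top0.png

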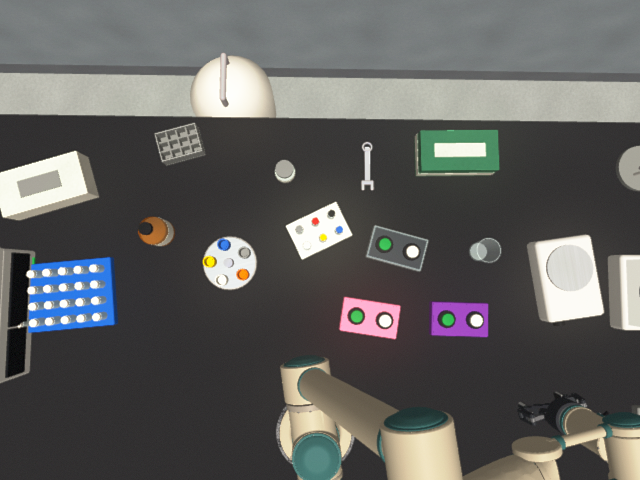

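View pics/side0.png

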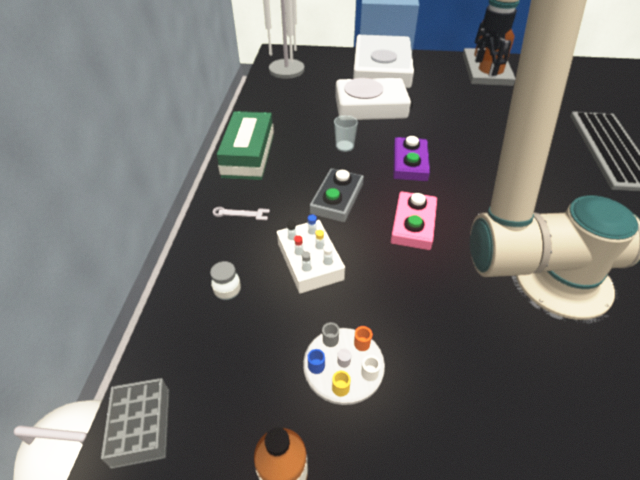

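The top view shows the red cap at (315,221), the blue sleeve at (224,245), and the grey console's green button at (385,244) with its white button at (413,252). The pink and purple consoles are look-alikes. The side view shows the same things at (298,240), (316,361) and (333,195). Next I'll measure them in both views.

```bash
cat > h.py <<'E'
import numpy as np, cv2
from rig import vision
def ray(n,u,v,P=None):
    P=P or vision.camera_params(n); f=240/np.tan(np.radians(P['vfov']/2))
    d=P['R'].T@np.array([(u-P['cx'])/f,(v-P['cy'])/f,1]); return -P['R'].T@P['t'],d
def plane(n,u,v,z,P=None):
    o,d=ray(n,u,v,P); return o+d*(z-o[2])/d[2]
def blobs(im,lo,hi,near,r=14,amin=8):
    hsv=cv2.cvtColor(im,cv2.COLOR_RGB2HSV); m=cv2.inRange(hsv,np.array(lo),np.array(hi))
    k=np.zeros_like(m); cv2.circle(k,near,r,255,-1); m&=k
    n,l,s,c=cv2.connectedComponentsWithStats(m)
    return [(s[i].tolist(),c[i].round(2).tolist()) for i in range(1,n) if s[i][4]>=amin]
def tri(a,b):
    (o1,d1),(o2,d2)=ray(*a),ray(*b)
    d1/=np.linalg.norm(d1); d2/=np.linalg.norm(d2)
    A=np.c_[d1,-d2]; s=np.linalg.lstsq(A,o2-o1,rcond=None)[0]
    p,q=o1+d1*s[0],o2+d2*s[1]; return (p+q)/2,np.linalg.norm(p-q)
E
python3 - <<'E'
from h import *
T=cv2.imread('pics/top0.png')[:,:,::-1].copy();S=cv2.imread('pics/side0.png')[:,:,::-1].copy()
for nm,lo,hi,z,t,s in [('red',(0,150,80),(8,255,255),.091,(315,221),(298,240)),('blue',(105,120,50),(125,255,255),.054,(224,245),(316,361)),('green',(45,120,40),(75,255,255),.042,(385,244),(333,195))]:
    for n,im,c in(('top',T,t),('side',S,s)):
        for st,ce in blobs(im,lo,hi,c): print(nm,n,st,ce,plane(n,*ce,z).round(4))
for n,a in (('top',T[200:280,190:430]),('side',S[170:410,270:400])):
    cv2.imwrite(f'pics/{n}z.png',cv2.resize(a,None,fx=3 if n=='top' else 2.4,fy=3 if n=='top' else 2.4,interpolation=cv2.INTER_CUBIC)[:,:,::-1])
E
```

```text
red top [312, 218, 7, 7, 32] [314.91, 220.78] [0.6181 0.0073 0.091 ]
red side [295, 236, 7, 8, 48] [298.02, 239.54] [0.6174 0.0143 0.091 ]
blue top [217, 239, 13, 11, 112] [223.19, 244.18] [0.5508 0.2743 0.054 ]
blue side [308, 349, 17, 24, 326] [315.91, 360.54] [0.5497 0.2867 0.054 ]
green top [379, 238, 12, 12, 117] [384.55, 243.62] [ 0.5572 -0.2004  0.042 ]
green side [326, 188, 14, 11, 120] [332.27, 193.22] [ 0.556  -0.2089  0.042 ]
```

View pics/topz.png

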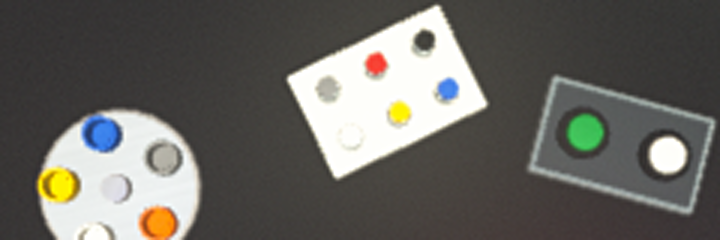

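View pics/sidez.png

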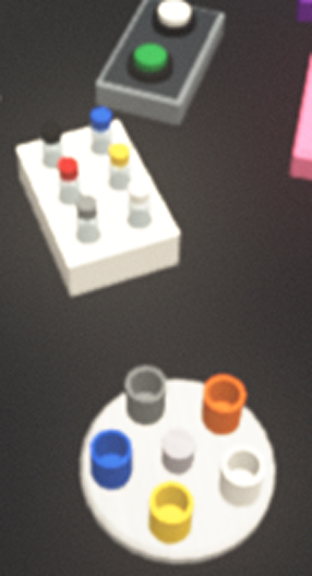

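```bash
python3 - <<'E'
from h import *
T=cv2.imread('pics/top0.png')[:,:,::-1].copy();S=cv2.imread('pics/side0.png')[:,:,::-1].copy()
for n in('top','side'):
    P=vision.camera_params(n); print(n,'centre',(-P['R'].T@P['t']).round(3))
g=plane('top',384.55,243.62,.046)
b=blobs(T,(0,0,170),(180,60,255),(412,252),12); print(b)
w=plane('top',*b[0][1],.046); print('spacing',np.linalg.norm(g-w),w)
r=plane('top',314.91,220.78,.091)
for lo,hi,c in[((105,120,50),(125,255,255),(339,230)),((22,120,80),(33,255,255),(323,238))]:
    for st,ce in blobs(T,lo,hi,c,9): q=plane('top',*ce,.091);print(ce,q,np.linalg.norm(q-r))
# top-face ellipses in side view: by topmost row: cap/rim/button
print(tri(('top',384.55,243.62),('side',332.27,192.5)))
print(tri(('top',314.91,220.78),('side',298.0,238.8)))
# mouth centre of sleeve: side view ~ (316,355)
print(plane('side',316.3,354.5,.054))
# carousel disc
hsv=cv2.cvtColor(T,cv2.COLOR_RGB2HSV); 
m=(cv2.cvtColor(T,cv2.COLOR_RGB2GRAY)>90).astype(np.uint8)*255
k=np.zeros_like(m);cv2.circle(k,(230,263),34,255,-1);m&=k
c=max(cv2.findContours(m,0,2)[0],key=cv2.contourArea);e=cv2.fitEllipse(cv2.convexHull(c));print(e,plane('top',*e[0],.015))
E
```

```text
top centre [0.47  0.025 1.475]
side centre [0.503 0.69  0.814]
[([407, 246, 12, 12, 119], [412.29, 251.29])]
spacing 0.085114429764108 [ 0.53494486 -0.28196969  0.046     ]
[338.94, 229.12] [ 0.59470851 -0.06171601  0.091     ] 0.07288049807850117
[322.87, 236.92] [ 0.57189531 -0.01580791  0.091     ] 0.05164248998090183
(array([ 0.55596743, -0.19859432,  0.05334854]), np.float64(0.0010930268108117857))
(array([0.61857853, 0.00725055, 0.0859199 ]), np.float64(7.246207031599147e-05))
[0.55018599 0.27418451 0.054     ]
((229.53558349609375, 262.6906433105469), (53.73236083984375, 54.55569076538086), 65.6267318725586) [0.49766474 0.26101642 0.015     ]
```

```bash
cat >> h.py <<'E'
def rel(tgt):
    from rig import manip
    from scipy.spatial.transform import Rotation as Ro
    s=manip.get_state(); q=s['ee_rot']; R=Ro.from_quat([q[1],q[2],q[3],q[0]]).as_matrix()
    print('clock',s['clock'],'pos',s['position'].round(4),'tool y',R[:,1].round(3),'x',R[:,0].round(3),'F',s['contact_force'].round(2),'w',s['width'],'q',s['qpos'].round(2))
    print('rel cm',(R.T@(np.array(tgt)-s['position'])*100).round(2))
    d=np.array([0,0,-1.]);print('turn to vertical',(R.T@np.cross(R[:,1],d)).round(4))
E
python3 -c "
from h import *
rel([.618,.007,.135])"
```

```text
clock 0.1 pos [ 0.1537 -0.5536  0.2495] tool y [-0.     0.002 -1.   ] x [ 0.268 -0.964 -0.002] F [-0.86 -0.36 -0.32] w 0.08517952951727027 q [-1.42  0.28  1.51 -0.    1.36 -0.12]
rel cm [-41.58  11.53  59.73]
turn to vertical [-0.0002  0.     -0.0017]
```

Request:
arm_command --increments '[0, 0, 0, -2.6, 0, 3.7, 1, 0, 0, 0, -2.6, 0, 3.7, 1, 0, 0, 0, -2.6, 0, 3.7, 1, 0, 0, 0, -2.6, 0, 3.7, 1, 0, 0, 0, -2.6, 0, 3.7, 1, 0, 0, 0, -2.6, 0, 3.7, 1, 0, 0, 0, -2.6, 0, 3.7, 1, 0, 0, 0, -2.6, 0, 3.7, 1]'

```text
clock: 1.1
position: [0.384, -0.2731, 0.25]
ee_rot: [0.563, -0.563, 0.428, -0.428]
contact_force: [0.9, -0.8, -0.2]
width: -0.0
```

Request:
arm_command --increments '[0, 0, 0, -2.6, 0, 3.7, 1, 0, 0, 0, -2.6, 0, 3.7, 1, 0, 0, 0, -2.6, 0, 3.7, 1, 0, 0, 0, -2.6, 0, 3.7, 1, 0, 0, 0, -2.6, 0, 3.7, 1, 0, 0, 0, -2.6, 0, 3.7, 1, 0, 0, 0, -2.6, 0, 3.7, 1, 0, 0, 0, 0, 0, 0, 1]'

```text
clock: 2.1
position: [0.5856, -0.0274, 0.2494]
ee_rot: [0.564, -0.564, 0.427, -0.427]
contact_force: [0.2, -0.3, 0.1]
width: -0.0001
```

```bash
python3 -c "
from h import *
rel([.618,.007,.135])
cv2.imwrite('pics/w1.png',vision.get_image('wrist')[:,:,::-1])"
```

```text
clock 2.1 pos [ 0.5856 -0.0274  0.2494] tool y [-0.     0.001 -1.   ] x [ 0.271 -0.963 -0.001] F [ 0.22 -0.31  0.05] w -0.00011730771278378471 q [-0.17  0.29  1.48  0.    1.37  1.13]
rel cm [-2.42 11.44  4.06]
turn to vertical [ 0.0002  0.     -0.001 ]
```

View pics/w1.png

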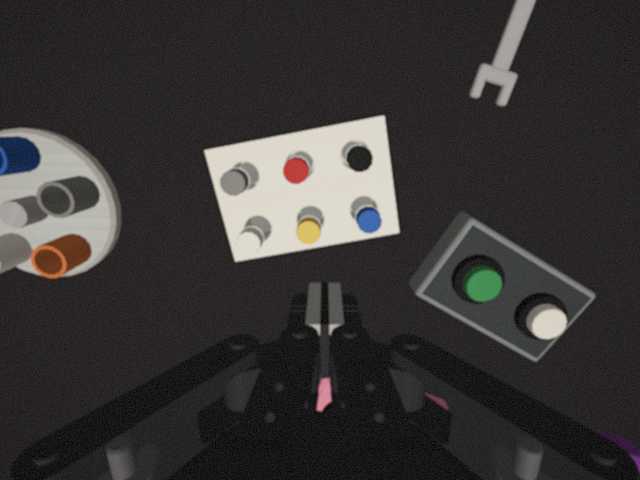

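The wrist view shows closed fingers, the red cap at (296,170) and the green button at (483,284). I'll cast these to check the measured positions.

```bash
python3 - <<'E'
from h import *
T=cv2.imread('pics/w1.png')[:,:,::-1].copy()
for lo,hi,c,z in[((0,150,80),(8,255,255),(296,170),.091),((45,120,40),(75,255,255),(483,284),.05)]:
    for st,ce in blobs(T,lo,hi,c,30,60): print(st,ce,plane('wrist',*ce,z).round(4), tri(('top',384.55,243.62),('wrist',*ce)) if z==.05 else '')
E
```

```text
[284, 159, 24, 24, 442] [295.6, 170.15] [0.6188 0.0046 0.091 ] 
[463, 266, 40, 36, 1072] [482.08, 283.53] [ 0.5541 -0.2026  0.05  ] (array([ 0.55638507, -0.19806296,  0.05737219]), np.float64(0.0003055375713281254))
```

Request:
arm_command --increments '[0, 0, 0, -2.4, 0, 4.05, 1, 0, 0, 0, 0, 0, 0, 1, 0, 0, 0, 0, 4, 0, 1, 0, 0, 0, 0, 4, 0, 1, 0, 0, 0, 0, 2.4, 0, 1, 0, 0, 0, 0, 1, 0, 1, 0, 0, 0, 0, 0, 0, 1, 0, 0, 0, 0, 0, 0, 1]'

```text
clock: 3.15
position: [0.6175, 0.0036, 0.1376]
ee_rot: [0.563, -0.562, 0.427, -0.429]
contact_force: [-0.4, 0.5, -0.1]
width: 0.0001
```

```bash
python3 -c "
from h import *
rel([.618,.007,.135])
cv2.imwrite('pics/s2.png',vision.get_image('side')[130:330,200:440,::-1].repeat(3,0).repeat(3,1))
rel([.551,.2743,.15])"
```

```text
clock 3.15 pos [0.6175 0.0036 0.1376] tool y [ 0.002 -0.    -1.   ] x [ 0.267 -0.964  0.001] F [-0.45  0.48 -0.1 ] w 0.00011428917575443076 q [-0.11  0.42  1.58 -0.    1.14  1.19]
rel cm [-0.31  0.26  0.13]
turn to vertical [-0.0021 -0.      0.0011]
clock 3.2 pos [0.6176 0.0038 0.1377] tool y [ 0.003 -0.    -1.   ] x [ 0.267 -0.964  0.001] F [0.33 0.43 0.42] w -0.0002969249338034752 q [-0.11  0.42  1.58 -0.    1.14  1.19]
rel cm [-27.85  -1.26   0.81]
turn to vertical [-0.0024 -0.      0.0012]
```

View pics/s2.png

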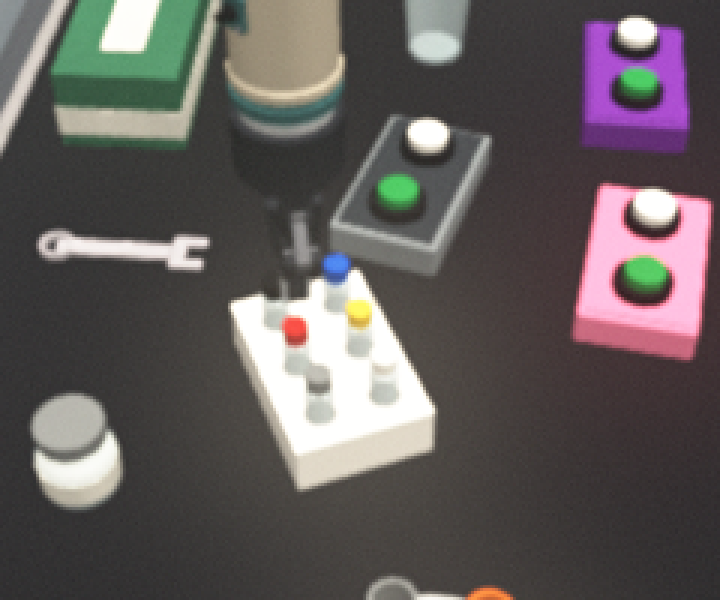

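The closed fingertips are directly over the red cap, about 2.5 cm up (cap at (295,330) in the crop). I'll trim about 2 mm and hold.

Request:
arm_command --increments '[0, 0, 0, -0.3, 0.2, 0.1, 1, 0, 0, 0, 0, 0, 0, 1, 0, 0, 0, 0, 0, 0, 1, 0, 0, 0, 0, 0, 0, 1, 0, 0, 0, 0, 0, 0, 1, 0, 0, 0, 0, 0, 0, 1, 0, 0, 0, 0, 0, 0, 1, 0, 0, 0, 0, 0, 0, 1]'

```text
clock: 4.2
position: [0.617, 0.0073, 0.1343]
ee_rot: [-0.563, 0.563, -0.428, 0.428]
contact_force: [0.1, 0.9, -0.5]
width: -0.0001
```

Request:
arm_command --increments '[0, 0, 0, 0, 0, 0, 1, 0, 0, 0, 0, 0, 0, 1, 0, 0, 0, 0, 0, 0, 1, 0, 0, 0, 0, 0, 0, 1, 0, 0, 0, 0, 0, 0, 1, 0, 0, 0, 0, 0, 0, 1, 0, 0, 0, 0, 0, 0, 1, 0, 0, 0, 0, 0, 0, 1]'

```text
clock: 5.2
position: [0.617, 0.0073, 0.1343]
ee_rot: [-0.563, 0.563, -0.428, 0.428]
contact_force: [0.1, -0.3, 0.4]
width: -0.0002
```

Request:
arm_command --increments '[0, 0, 0, 0, 0, 0, 1, 0, 0, 0, 0, 0, 0, 1, 0, 0, 0, 0, -3, 0, 1, 0, 0, 0, 0, -3, 0, 1, 0, 0, 0, -4, 0, 0, 1, 0, 0, 0, -4, 0, 0, 1, 0, 0, 0, -4, 0, 0, 1, 0, 0, 0, 0, 0, 0, 1]'

```text
clock: 6.2
position: [0.5839, 0.1254, 0.1944]
ee_rot: [0.564, -0.564, 0.427, -0.427]
contact_force: [0.2, 0.7, 0.7]
width: -0.0001
```

```bash
python3 -c "
from h import *
rel([.551,.2743,.099])"
```

```text
clock 6.2 pos [0.5839 0.1254 0.1944] tool y [-0.     0.001 -1.   ] x [ 0.271 -0.963 -0.001] F [0.18 0.71 0.72] w -9.672583261031162e-05 q [0.09 0.34 1.55 0.   1.25 1.39]
rel cm [-15.22   9.55   0.87]
turn to vertical [ 0.0002 -0.     -0.0009]
```

Request:
arm_command --increments '[0, 0, 0, -4, 0, 0.3, 1, 0, 0, 0, -4, 0, 0.3, 1, 0, 0, 0, -4, 0, 0.2, 1, 0, 0, 0, -3.2, 0, 0, 1, 0, 0, 0, 0, 0, 0, 1, 0, 0, 0, 0, 4, 0, 1, 0, 0, 0, 0, 3, 0, 1, 0, 0, 0, 0, 0, 0, 1]'

```text
clock: 7.2
position: [0.5508, 0.2693, 0.1219]
ee_rot: [-0.561, 0.565, -0.429, 0.427]
contact_force: [0.5, 0.3, -0.5]
width: 0.0001
```

```bash
python3 -c "
from h import *
rel([.551,.2743,.099])
cv2.imwrite('pics/s3.png',vision.get_image('side')[240:440,220:460,::-1].repeat(3,0).repeat(3,1))
cv2.imwrite('pics/w3.png',vision.get_image('wrist')[:,:,::-1])"
```

```text
clock 7.2 pos [0.5508 0.2693 0.1219] tool y [-0.005 -0.003 -1.   ] x [ 0.266 -0.964  0.001] F [ 0.53  0.33 -0.5 ] w 0.0001165758037610459 q [ 0.34  0.43  1.61 -0.    1.11  1.64]
rel cm [-0.48  2.28  0.16]
turn to vertical [0.0059 0.     0.0014]
```

View pics/s3.png

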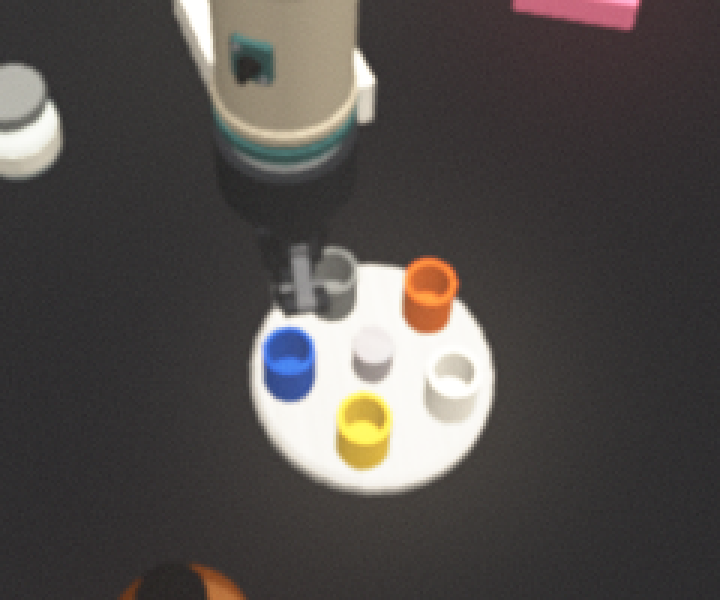

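View pics/w3.png

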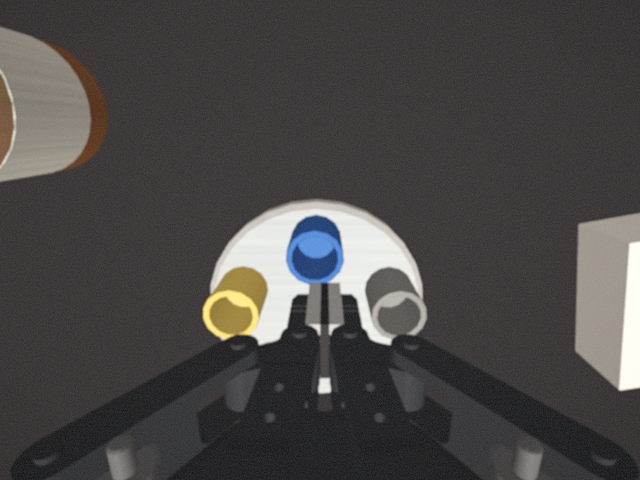

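The side crop shows the fingertips above and slightly short of the blue sleeve's mouth at (289,350). The wrist view has the mouth at (316,257), straight ahead of the fingers. I'll trim, then hold.

Request:
arm_command --increments '[0, 0, 0, -0.4, 1.2, 0.1, 1, 0, 0, 0, 0, 0.8, 0, 1, 0, 0, 0, 0, 0, 0, 1, 0, 0, 0, 0, 0, 0, 1, 0, 0, 0, 0, 0, 0, 1, 0, 0, 0, 0, 0, 0, 1, 0, 0, 0, 0, 0, 0, 1, 0, 0, 0, 0, 0, 0, 1]'

```text
clock: 8.3
position: [0.5519, 0.2756, 0.1043]
ee_rot: [0.563, -0.563, 0.428, -0.428]
contact_force: [-0.2, 0.2, -0.4]
width: -0.0004
```

```bash
python3 -c "
from h import *
rel([.551,.2743,.099])
cv2.imwrite('pics/s4.png',vision.get_image('side')[240:440,220:460,::-1].repeat(3,0).repeat(3,1))
T=cv2.imread('pics/w3.png')[:,:,::-1].copy()
"
```

```text
clock 8.3 pos [0.5519 0.2756 0.1043] tool y [ 0. -0. -1.] x [ 0.267 -0.964  0.   ] F [-0.2   0.21 -0.44] w -0.0003563700891451922 q [ 0.35  0.45  1.62 -0.    1.07  1.65]
rel cm [ 0.1   0.53 -0.12]
turn to vertical [-0.0001 -0.      0.0001]
```

View pics/s4.png

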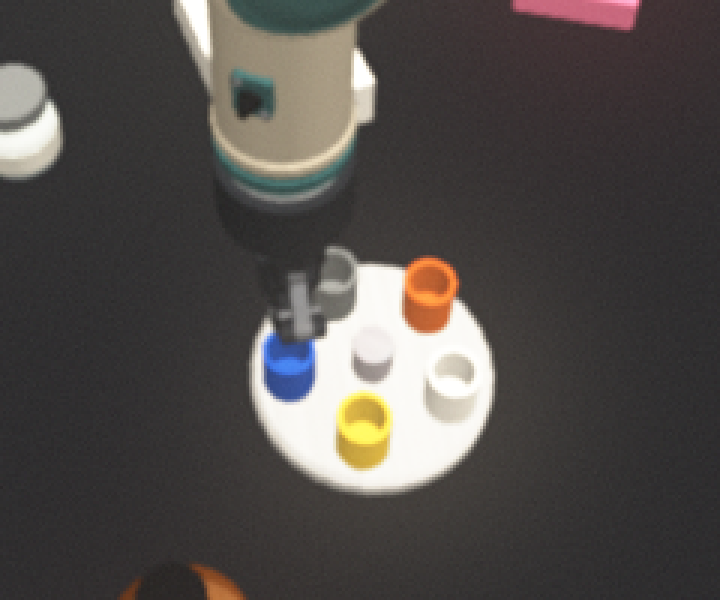

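The fingertips, at (300,335), look a few millimetres right of the sleeve centre at (289,345). I'll check where the tip should project.

```bash
python3 -c "
from h import *
P=vision.camera_params('side');f=240/np.tan(np.radians(P['vfov']/2))
def pr(X):
    c=P['R']@np.array(X)+P['t'];u=np.array([c[0]/c[2]*f+P['cx'],c[1]/c[2]*f+P['cy']]);return u,(u-[220,240])*3
print(pr([.5519,.2756,.0853]),pr([.551,.2743,.054]))
T=cv2.imread('pics/w3.png')[:,:,::-1].copy();S=cv2.imread('pics/side0.png')[:,:,::-1].copy()
print(blobs(S,(105,120,50),(125,255,255),(316,361)))
"
```

```text
(array([315.16992071, 346.6428606 ]), array([285.50976213, 319.92858179])) (array([315.86684235, 354.51932914]), array([287.60052704, 343.55798741]))
[([308, 349, 17, 24, 326], [315.91, 360.54])]
```

```bash
python3 -c "
from h import *
im=vision.get_image('side');cv2.imwrite('pics/s5.png',im[300:380,270:370,::-1].repeat(7,0).repeat(7,1))
w=vision.get_image('wrist');P=vision.camera_params('wrist');cv2.imwrite('pics/w5.png',w[:,:,::-1])
f=240/np.tan(np.radians(P['vfov']/2))
for X in([.551,.2743,.054],[.5519,.2756,.0853],[.5519,.2756,.1043]):
    c=P['R']@np.array(X)+P['t'];print(c[:2]/c[2]*f+[P['cx'],P['cy']])
rel([.551,.2743,.099])
"
```

```text
[326.16349661 275.2647693 ]
[324.30979365 300.68447314]
[324.32693617 323.07093696]
clock 8.45 pos [0.5519 0.2756 0.1042] tool y [-0. -0. -1.] x [ 0.267 -0.964  0.   ] F [0.01 0.7  0.09] w 0.0002645806038905417 q [ 0.35  0.45  1.62 -0.    1.07  1.65]
rel cm [ 0.1   0.52 -0.12]
turn to vertical [0.0001 0.     0.0001]
```

View pics/s5.png

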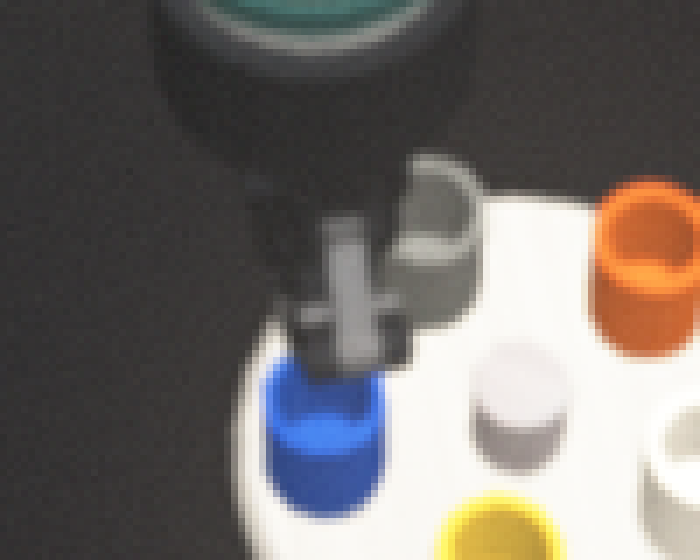

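View pics/w5.png

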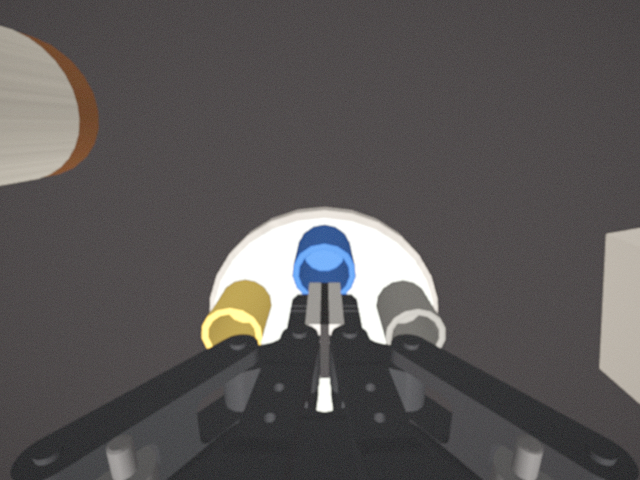

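The wrist view has the mouth centre at about (324,272), against a predicted (326,275), so they agree to 1–2 mm. In the side view the near finger sits a few pixels to the right, which its thickness mostly explains. That's well inside 18 mm, so I'll trim slightly ahead and down and hold for 2 s.

Request:
arm_command --increments '[0, 0, 0, 0, 0.4, 0.2, 1, 0, 0, 0, 0, 0, 0, 1, 0, 0, 0, 0, 0, 0, 1, 0, 0, 0, 0, 0, 0, 1, 0, 0, 0, 0, 0, 0, 1, 0, 0, 0, 0, 0, 0, 1, 0, 0, 0, 0, 0, 0, 1, 0, 0, 0, 0, 0, 0, 1]'

```text
clock: 9.45
position: [0.5538, 0.2761, 0.1003]
ee_rot: [-0.563, 0.563, -0.428, 0.428]
contact_force: [0.2, 0.2, 0.3]
width: 0.0001
```

Request:
arm_command --increments '[0, 0, 0, 0, 0, 0, 1, 0, 0, 0, 0, 0, 0, 1, 0, 0, 0, 0, 0, 0, 1, 0, 0, 0, 0, 0, 0, 1, 0, 0, 0, 0, 0, 0, 1, 0, 0, 0, 0, 0, 0, 1, 0, 0, 0, 0, 0, 0, 1, 0, 0, 0, 0, 0, 0, 1]'

```text
clock: 10.45
position: [0.5538, 0.2762, 0.1002]
ee_rot: [-0.563, 0.563, -0.428, 0.428]
contact_force: [0.7, 0.3, 0.2]
width: 0.0003
```

Request:
arm_command --increments '[0, 0, 0, 0, 0, 0, 1, 0, 0, 0, 0, -4, 0, 1, 0, 0, 0, 0, -4, 0, 1, 0, 0, 0, 0, -4, 0, 1, 0, 0, 0, 0, 0, 0, 1, 0, 0, 0, 0, 0, 0, 1]'

```text
clock: 11.2
position: [0.5532, 0.276, 0.2196]
ee_rot: [-0.563, 0.563, -0.428, 0.428]
contact_force: [-0.0, -0.3, -0.9]
width: 0.0002
```

```bash
python3 -c "
from h import *
rel([.556,-.1995,.15])"
```

```text
clock 11.2 pos [0.5532 0.276  0.2196] tool y [-0.001 -0.    -1.   ] x [ 0.268 -0.964  0.   ] F [-0.02 -0.27 -0.92] w 0.00023366034593634701 q [ 0.35  0.36  1.46 -0.    1.33  1.65]
rel cm [ 45.89   6.99 -12.45]
turn to vertical [ 0.0012 -0.      0.0002]
```

Request:
arm_command --increments '[0, 0, 0, 3.8, 0, -1, 1, 0, 0, 0, 3.8, 0, -1, 1, 0, 0, 0, 3.8, 0, -1, 1, 0, 0, 0, 3.8, 0, -1, 1, 0, 0, 0, 3.8, 0, -1, 1, 0, 0, 0, 3.8, 0, -1, 1, 0, 0, 0, 3.8, 0, -1, 1, 0, 0, 0, 3.8, 0, -1, 1]'

```text
clock: 12.2
position: [0.5569, -0.0392, 0.2183]
ee_rot: [-0.562, 0.564, -0.429, 0.427]
contact_force: [0.3, 1.0, -0.3]
width: 0.0
```

Request:
arm_command --increments '[0, 0, 0, 3.8, 0, -1, 1, 0, 0, 0, 3.8, 0, -1, 1, 0, 0, 0, 3.8, 0, -1.2, 1, 0, 0, 0, 3.8, 0, -1.2, 1, 0, 0, 0, 0, 0, 0, 1, 0, 0, 0, 0, 4, 0, 1, 0, 0, 0, 0, 3, 0, 1, 0, 0, 0, 0, 0, 0, 1]'

```text
clock: 13.2
position: [0.5538, -0.1943, 0.1468]
ee_rot: [-0.563, 0.563, -0.431, 0.425]
contact_force: [0.4, -0.1, 0.6]
width: -0.0
```

```bash
python3 -c "
from h import *
rel([.556,-.1995,.085])
w=vision.get_image('wrist');P=vision.camera_params('wrist');cv2.imwrite('pics/w6.png',w[:,:,::-1])
im=vision.get_image('side');cv2.imwrite('pics/s6.png',im[130:250,260:420,::-1].repeat(5,0).repeat(5,1))
for st,c in blobs(w,(45,120,40),(75,255,255),(320,240),220,60): print(st,c,plane('wrist',*c,.05,P))
"
```

```text
clock 13.2 pos [ 0.5538 -0.1943  0.1468] tool y [-0.008  0.004 -1.   ] x [ 0.268 -0.963 -0.006] F [ 0.43 -0.09  0.63] w -1.4908583113489657e-05 q [-0.46  0.37  1.63  0.    1.15  0.84]
rel cm [0.59 6.18 0.11]
turn to vertical [ 0.0062 -0.     -0.006 ]
[307, 216, 55, 56, 2035] [334.36, 243.75] [ 0.55722296 -0.20131638  0.05      ]
```

View pics/w6.png

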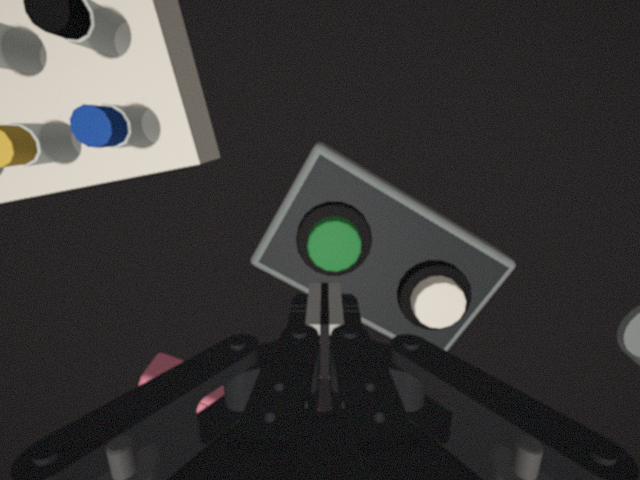

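View pics/s6.png

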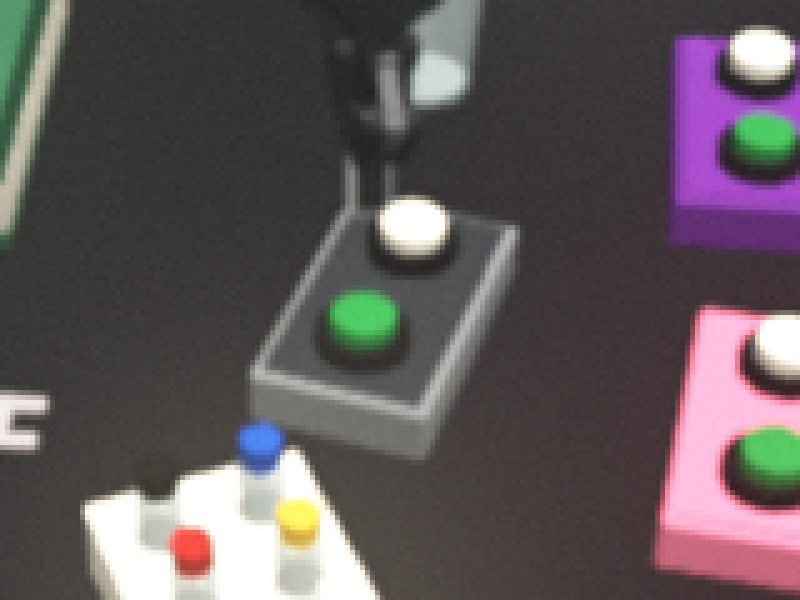

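Wrist view: the green button is centred at (334,244), which casts to (0.557,-0.201), in agreement with the top view. The white button is clear to the right at (440,302). Going down to just above the green one.

Request:
arm_command --increments '[0, 0, 0, 0.6, 0, 0.2, 1, 0, 0, 0, 0, 3, 0, 1, 0, 0, 0, 0, 2, 0, 1, 0, 0, 0, 0, 0, 0, 1, 0, 0, 0, 0, 0, 0, 1]'

```text
clock: 13.92
position: [0.5609, -0.2022, 0.1017]
ee_rot: [0.563, -0.563, 0.427, -0.429]
contact_force: [0.7, -0.3, 0.2]
width: 0.0001
```

```bash
python3 -c "
from h import *
rel([.557,-.2005,.069])
im=vision.get_image('side');cv2.imwrite('pics/s7.png',im[130:250,260:420,::-1].repeat(5,0).repeat(5,1))
"
```

```text
clock 13.925 pos [ 0.5609 -0.2022  0.1017] tool y [ 0.002 -0.001 -1.   ] x [ 0.267 -0.964  0.002] F [ 0.69 -0.3   0.2 ] w 0.00012621835922819877 q [-0.46  0.42  1.68 -0.    1.04  0.84]
rel cm [-0.28  3.27 -0.34]
turn to vertical [-0.002  -0.      0.0019]
```

View pics/s7.png

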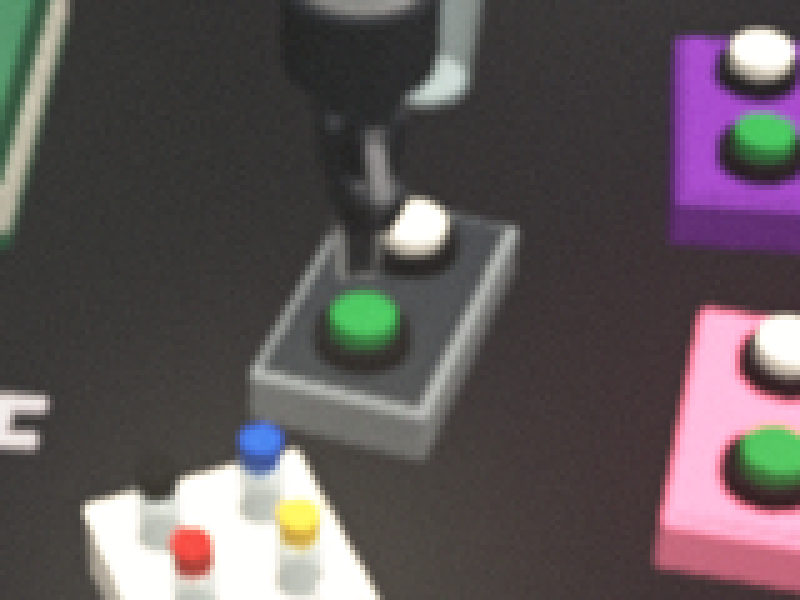

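The thin closed pads end at (360,275), right above the green button's top at (364,310). Trim, then descend slowly while watching the force.

Request:
arm_command --increments '[0, 0, 0, -0.25, 0.5, -0.3, 1, 0, 0, 0, 0, 1, 0, 1, 0, 0, 0, 0, 0.6, 0, 1, 0, 0, 0, 0, 0.2, 0, 1, 0, 0, 0, 0, 0, 0, 1, 0, 0, 0, 0, 0, 0, 1]'

```text
clock: 14.72
position: [0.5565, -0.2002, 0.0774]
ee_rot: [-0.563, 0.563, -0.428, 0.428]
contact_force: [-0.1, -0.2, 0.2]
width: 0.0
```

Request:
arm_command --increments '[0, 0, 0, 0, 0.4, 0, 1, 0, 0, 0, 0, 0, 0, 1, 0, 0, 0, 0, 0, 0, 1]'

```text
clock: 15.1
position: [0.5568, -0.2003, 0.0737]
ee_rot: [0.563, -0.563, 0.427, -0.428]
contact_force: [0.8, -0.3, 2.4]
width: 0.0001
```

Request:
arm_command --increments '[0, 0, 0, 0, 0.3, 0, 1, 0, 0, 0, 0, 0, 0, 1, 0, 0, 0, 0, 0, 0, 1]'

```text
clock: 15.48
position: [0.5568, -0.2003, 0.0706]
ee_rot: [0.563, -0.563, 0.427, -0.428]
contact_force: [1.6, -0.9, 4.4]
width: 0.0002
```

Request:
arm_command --increments '[0, 0, 0, 0, 0.3, 0, 1, 0, 0, 0, 0, 0, 0, 1, 0, 0, 0, 0, 0, 0, 1]'

```text
clock: 15.85
position: [0.5568, -0.2003, 0.0689]
ee_rot: [0.563, -0.563, 0.427, -0.429]
contact_force: [-0.2, 1.1, 12.4]
width: 0.0004
```

The force has reached 12 N and the tool has stopped 1.3 mm short of the command, so the button is bottomed out. Now releasing straight up.

Request:
arm_command --increments '[0, 0, 0, 0, 0, 0, 1, 0, 0, 0, 0, -1, 0, 1, 0, 0, 0, 0, -2, 0, 1, 0, 0, 0, 0, -4, 0, 1, 0, 0, 0, 0, -4, 0, 1, 0, 0, 0, 0, 0, 0, 1, 0, 0, 0, 0, 0, 0, 1, 0, 0, 0, 0, 0, 0, 1]'

```text
clock: 16.85
position: [0.555, -0.1994, 0.1754]
ee_rot: [-0.563, 0.563, -0.429, 0.426]
contact_force: [0.3, 0.6, -0.1]
width: 0.0002
```

```bash
python3 -c "
from h import *
rel([.557,-.2005,.069])
a=vision.get_image('side');b=vision.get_image('top')
cv2.imwrite('pics/s8.png',a[:,:,::-1]);cv2.imwrite('pics/t8.png',b[:,:,::-1])
"
```

```text
clock 16.85 pos [ 0.555  -0.1994  0.1754] tool y [-0.004  0.002 -1.   ] x [ 0.267 -0.964 -0.003] F [ 0.28  0.64 -0.09] w 0.00015226305190866641 q [-0.46  0.35  1.59 -0.    1.21  0.84]
rel cm [ 0.19 10.64  0.2 ]
turn to vertical [ 0.0032  0.     -0.0027]
```

View pics/s8.png

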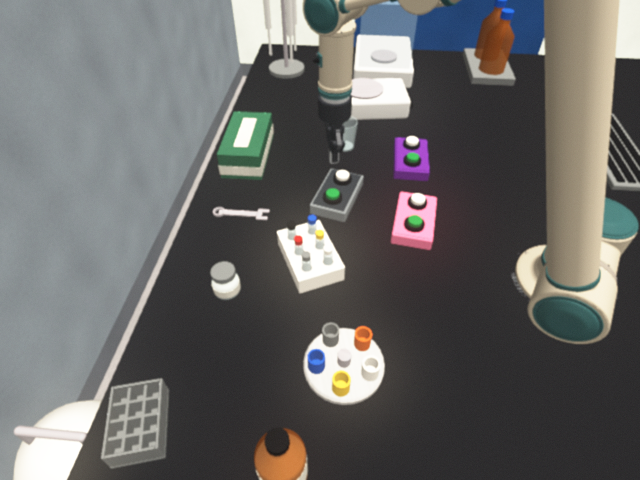

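View pics/t8.png

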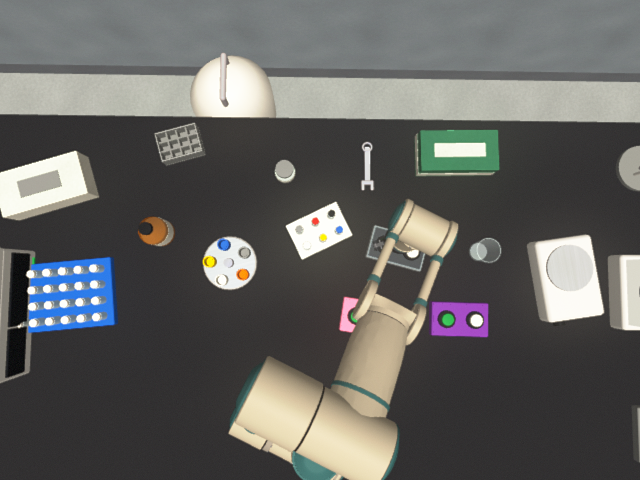

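Nothing on the bench has moved. In the side view the green button is back up at (333,194), the same as before the press, the vials and carousel look unchanged, and the arm is clear of everything. Handing in.

```bash
python3 -c "
from h import *
a=cv2.imread('pics/s8.png')[:,:,::-1].copy()
print(blobs(a,(45,120,40),(75,255,255),(333,195)),blobs(a,(0,150,80),(8,255,255),(298,240)))
from rig import ticket; print(ticket.sign_off())"
```

```text
[([326, 188, 14, 11, 120], [332.33, 193.17])] [([295, 236, 7, 8, 48], [298.02, 239.54])]
the job is handed in; nothing more can be done
None
```

I pointed at the red-capped vial, then at the mouth of the blue sleeve, then pressed and released the green button on the grey console. The job is handed in at about 17 s of the 54 s allowed, and no verdict was reported.

- **Pointing:** fingers were closed and straight down both times. I held about 2 s over the red cap with the tips 24 mm above it, and over 2 s at the sleeve with the tips about 27 mm above its mouth. Both were within about 3 mm of centre by my measurements.
- **Button press:** the force rose to 12 N and the tool stopped short of its command, so I took the button as fully down. I had no direct reading of how far it travelled.
- **Last checks:** the green button and red cap are at the same side-view pixels as at the start. The bystanders, vials and carousel look unmoved, and the force on the tool was back to noise level.
- **Disagreement:** at the sleeve, the side view suggested the fingers were about 5 mm off. The wrist view agreed with the measured position to 1–2 mm. Either way it was well inside the 18 mm limit, and I shifted the tool 2 mm towards the side-view reading.

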